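# Set the drying rack's leg to the mark and squeeze its cam lever shut

### The job

On the folding table lies a folded drying rack with one spring-loaded telescopic leg. With the cam lever still open, put the fingers around the leg's clamp, behind the blue flange, draw the leg out until its blue pointer stands level with the green clip on the yellow scale, and pause there for a moment; then, without letting the leg spring back, press the red cam lever fully shut against the leg. Finish holding the leg there in the gripper with the lever shut, do not let go, and leave the green clip and the other things on the table as they are.

Things in the scene. Friction and masses are not known exactly. Their poses are not given: they have to be found in the camera images.
- rack: Folded drying rack, heavy and fixed; origin on the table under the leg's centre line, z up, +y the way the leg slides out. On its +x side (away from the robot) the lever and the flat white frame (x = 97 to 253 mm, 26 mm high); on its -x side the yellow scale rail (x = -84 to -60 mm, 30 mm high). Grey hub at y = -320 to -250 mm, 100 mm high. Leg centre line 75 mm above the table.
- leg: Sliding leg, axes as the rack's. Origin on its centre line, 75 mm above the table, level with the inner face of the blue flange. Black clamp collar: x = -12 to 12, y = -60 to 0, z = -20 to 20 mm. Grey tube (24 mm square) and black foot reach y = 200 mm. Starts fully home, slides 150 mm; a spring always pulls it home with 3 to 6 N, even with the lever shut; friction under 1 N.
- flange (a point): Middle of the flange's inner face, the face fingers push to +y to draw the leg out; it moves with the leg. 32 mm to -x of the leg's origin. Blue flange plate: y = 0 to 8 mm, x = -52 to 12 mm, z = -20 to 20 mm in the leg's frame, so it stands out 40 mm on the -x side only. The lever side has none.
- hinge (a point): Axis of the lever's upright hinge at mid height, on the leg at x = 16, y = -50 mm.
- pointer (a point): Tip of the blue pointer (4 mm thick) on the leg: 74 mm to the -x side, 55 mm towards the hub from the flange face, 60 mm above the table. Moves with the leg.
- mark (a point): Top centre of the green clip (30 x 6 mm, top 38 mm above the table) on the yellow scale rail: the wanted length, 40 to 130 mm of travel from the start. Axes as the rack's; the pointer is at the mark when both have the same place along the rack's y. The clip slides if pushed: keep off it.
- lever (a joint): Angle of the red cam lever, rad: 0 fully shut, 0.72 fully open; starts at 0.5 to 0.65 and stays where put (1.5 N at its tip moves it). Upright hinge, see hinge. 8 mm thick, 32 mm high (z = -16 to 16 mm of the leg). Shut, it points along +y, flat on the collar at x = 12 to 20 mm, so collar plus lever are 32 mm wide. Open, its free end stands out to x = 50 mm at most.
- lever_tip (a point): Middle of the free end of the red lever, 48 mm from its hinge.
- softener: White softener bottle, blue cap, 68 mm diameter, 200 mm high, origin under its centre. Leave alone.
- spraycan: Blue can, 56 mm diameter, 170 mm high, origin under its centre. Leave alone.
- dosing_cup: Orange dosing cup, 70 mm diameter, 60 mm high, origin under its centre. Leave alone.
- tab_jar: Amber jar of washing tabs, 72 mm diameter, 100 mm high, origin under its centre. Leave alone.
- lint_brush: Wooden brush lying on the table. Leave alone.
- peg_tub: Small orange open tub of clothes pegs, 55 x 75 x 40 mm, standing on the rack's white panel. Leave alone.
- token_tin: Round steel tin, 56 mm diameter, 35 mm high, on the rack's white panel. Leave alone.

How it is judged (in metres and radians):
On the way, in this order (a step that is already met when the one before it is completed fails the run):
1. the leg is held at the mark (pointer within 5 mm of the clip along the scale) with the lever still open (over 0.35 rad) (y of pointer in the frame of mark between -0.005 and 0.005 m and value of joint lever above 0.35 rad), for 0.2 s.
2. the lever is shut (under 0.08 rad) with the leg still at the mark (within 5 mm) (y of pointer in the frame of mark between -0.005 and 0.005 m and value of joint lever below 0.08 rad), for 0.2 s.
At the end, for the whole second after the job is handed in: The gripper still holds the leg (fingers touch the leg or its lever with over 2 N), the pointer is within 5 mm of the green clip along the scale, and the lever is shut (under 0.08 rad) (all of step 2 and contact force between the fingers and leg above 2 N); the arm keeps its last pose, push and grip.
It fails at once if the lever is closed (under 0.3 rad) while the leg is more than 12 mm from the mark ((y of pointer in the frame of mark below -0.012 m or y of pointer in the frame of mark above 0.012 m) and value of joint lever below 0.3 rad).
It fails at once if the green clip is pushed along the scale by more than 3 mm (distance of mark from where it was at the start of the episode above 0.003 m).
It fails at once if another loose thing on the table or rack is moved by more than 30 mm (distance of any of softener, spraycan, dosing_cup, tab_jar, lint_brush, peg_tub, token_tin from where it was at the start of the episode above 0.03 m).
It also fails if it takes over 38 s, if anything falls off the work surface, if the arm or the gripper's body presses on something with over 40 N, if the wrist force passes 120 N, or if a joint passes its speed limit or range.

### The arm

A 6-joint arm with a two-finger parallel gripper is mounted at the origin on the work surface. World frame = base frame: x ahead of the robot, y to its left, z up, the work surface at z = 0. Lengths are in mm, angles in rad, forces in N, time in s.
With the tool pointing down it reaches from about 350 to 775 mm from the base axis. Payload 7.3 kg.
Tool frame: the origin (TCP) lies on the centre line of the jaws, within the pads' length; the fingertips stand bot.tip_reach ahead of it and the grasp point (between the pads) lies 6 mm ahead of it (bot.tip_reach is the distance from the TCP to the fingertips, in mm); z points along the fingers, y is the direction in which the jaws open and shut (so a half turn about z gives the same grasp; the last joint's range is limited). The gripper opens to 92 mm and grips with 3 to 60 N. Pads are 19 mm wide; open, the fingers measure 130 mm over their backs; the gripper's body (75 mm by 190 mm) begins 47 mm behind the grasp point.
Start: joints at [1.129, 0.342, 1.524, -0, 1.275, -0.146], TCP at [153.024, 502.221, 251.741] pointing down, gripper open.
Joint ranges: [-2.53, 2.53], [-0.77, 2.02], [0.04, 2.7], [-1, 4.14], [0.28, 2.66], [-3.11, 3.11]. Speed limits (rad/s): [2.57, 2.57, 3.14, 3.14, 3.14, 3.14].

### API

Orientations are given as [roll, pitch, yaw] about the fixed x, y, z axes, in that order (R = Rz(yaw) Ry(pitch) Rx(roll)).
In Python, from plant import bot gives the robot as it stands.
- The arm moves only by the tool step_arm, never from a script. Its argument "deltas" is a list of rows, each a list of 6 numbers: the shift along the tool's x, y, z in mm, then the turn, a rotation vector about the tool's x, y, z in rad. A call has 1 to 5 rows; each row is the pose to reach, as a shift and turn from the pose commanded when the call began, along the tool's axes at that moment; what a row does not reach only later rows make up. A row lasts 1/12 s, in which the tool goes at most 41.7 mm and 7.16 degrees, less where a joint would pass 70% of its speed; a pose out of reach is approached as far as the arm can. A call with a gripper value outside its range is refused whole. "fingers" is the finger opening in mm, from 0 to 91.8, set as the call begins (left out, the last holds). The fingers move at their own pace and stop on an object; the grip force is fixed at half the most. Time passes only in rows, so rows that repeat a pose let the fingers close. It gives the time, the measured TCP pose, the force and the opening at its end, in the units of the state.
- bot.get_obs(): the state, without advancing time (a new reading comes with each control period).
- bot.capture(name): name is "scene" or "top" or "wrist"; returns a dict with "color" (420x560x3 uint8, red, green, blue), "fx", "fy", "cx", "cy" (pixels), "k1" (the pictures are not rectified: a ray, as slopes to the right and down, at radius r is drawn at 1 + k1 r^2 times it, then the intrinsics apply), "R" (3x3) and "t" (3): a world point X has camera coordinates R X + t. Camera axes: x right, y down, z forward; pixel columns grow to the right and rows downward; lengths in mm; the calibration is good to about 2 mm. A picture is of the moment at which its call begins. There is no depth.
- bot.close_job(): hands the job in, once; it reports no verdict.
Trained networks look in a picture, given as the dict that the camera call returned (one of the last four; its "shot" number tells which), for a name from the list of things; names that differ only in an ending like _2 or _b are one class to them, and where a whole thing is asked for, a point or a joint stands for the part that bears it (a point fixed in the world has none). Each returns a list of dicts, best first, with "p" (0 to 1); they miss things now and then, are a little off and sometimes report something else, mostly with a low value. They report only what shows in the picture. A call takes as long as a camera call.
- bot.boxes_of(query, picture): "rect" ([centre column, centre row, width, height] in pixels, round what is visible of it).
The state is a dict: "time": time; "joint_positions": joint angles; "dq": joint speeds; "tau": joint torques, N m; "tool_pos": TCP position; "tcp_rot": TCP orientation; "contact_force": force on the tool from outside, world axes, zero at the start; "moment": the same for the moment, N m; "grip_width": finger opening in mm.
Only numpy, scipy, OpenCV 4.12 (cv2) and the standard library are available. Lean on these libraries where they do the work, as an engineer would, in place of code of your own. Each camera call takes 0.05 s, during which the arm holds its last target. There are 200 camera calls.

## Working session

There is one attempt and no reset: what is moved stays moved. The work goes in short steps, Python scripts to look and compute and a tool call to move; the robot and the scene stay as the last step left them, time stands still between calls to the robot, and variables do not carry over. Pictures are saved under pics/ and viewed, about 8 in all and at most 12, crops included, and the job is handed in when it is done.

Besides the shell and the picture viewer there is one more tool, called after "Call:" as name(argument=value, ...), one argument or row to a line, values as JSON. step_arm: Moves the arm, as the interface text tells. Its arguments: {"type":"object","properties":{"deltas":{"type":"array"},"fingers":{"type":"number"}},"required":["deltas"]}

```bash
mkdir -p pics; ls
cat > h.py <<'E'
from plant import bot
import numpy as np, cv2
from scipy.spatial.transform import Rotation as Ro
def save(c,n): cv2.imwrite('pics/'+n,cv2.cvtColor(c['color'],cv2.COLOR_RGB2BGR))
def ray(c,u,v):
    K=np.array([[c['fx'],0,c['cx']],[0,c['fy'],c['cy']],[0,0,1]],float)
    p=cv2.undistortPoints(np.array([[[u,v]]],float),K,np.array([c['k1'],0,0,0],float))[0,0]
    R=np.array(c['R']);t=np.array(c['t'])
    return -R.T@t, R.T@np.array([p[0],p[1],1])
def atz(c,u,v,z):
    o,d=ray(c,u,v); return o+d*(z-o[2])/d[2]
def proj(c,X):
    K=np.array([[c['fx'],0,c['cx']],[0,c['fy'],c['cy']],[0,0,1]],float)
    return cv2.projectPoints(np.array(X,float).reshape(-1,1,3),cv2.Rodrigues(np.array(c['R']))[0],np.array(c['t'],float),K,np.array([c['k1'],0,0,0],float))[0][:,0]
E
python3 - <<'E'
from h import *
o=bot.get_obs();print(o,bot.tip_reach)
a=bot.capture('top');save(a,'top.png');b=bot.capture('scene');save(b,'scene.png')
print(a['R'],a['t'],a['fx'],a['k1'])
for q in ['rack','leg','flange','pointer','mark','lever','softener','spraycan','dosing_cup','tab_jar','lint_brush','peg_tub','token_tin']:
    print(q,[(np.round(r['rect']),round(r['p'],2)) for r in bot.boxes_of(q,a)[:2]])
E
```

```text
pics
{'time': 0.0, 'joint_positions': array([ 1.12902101e+00,  3.42732671e-01,  1.52499940e+00, -8.27679153e-07,
        1.27542390e+00, -1.45975817e-01]), 'dq': array([-4.47451936e-04, -9.26718000e-04, -1.70478366e-03,  5.63701617e-04,
       -1.07003198e-05, -4.99635146e-04]), 'tau': array([-4.00364224e-04, -4.31240201e+01, -2.44222194e+01,  7.16801430e-02,
        5.58350596e-02, -1.24505614e-04]), 'tool_pos': array([152.84747835, 501.87226099, 251.04593099]), 'tcp_rot': array([-3.14004585e+00, -2.26613993e-04,  2.84579322e+00]), 'contact_force': array([-0.52594061, -0.15280339, -0.40850307]), 'moment': array([ 0.02436156,  0.03445259, -0.02650727]), 'grip_width': 91.8226970675266} 25.0
[[ 0.00756106 -0.99995676 -0.0054142 ]
 [-0.97703018 -0.00623437 -0.21300978]
 [ 0.21296682  0.00690042 -0.97703507]] [   7.14062393  585.65061806 1490.14899573] 543.4826085181413 0.040388403801772686
rack [(array([303., 198., 198., 132.]), 0.92)]
leg [(array([303., 229.,  89.,  45.]), 0.84), (array([338., 212.,  19.,   3.]), 0.2)]
flange [(array([306., 231.,  88.,  47.]), 0.97)]
pointer [(array([306., 231., 100.,  43.]), 0.66)]
mark [(array([335., 211.,  20.,   4.]), 0.67)]
lever []
softener [(array([487., 266.,  42.,  25.]), 0.81)]
spraycan [(array([473., 297.,  38.,  24.]), 0.71)]
dosing_cup [(array([475., 239.,  24.,  22.]), 0.8)]
tab_jar [(array([119., 293.,  33.,  25.]), 0.78)]
lint_brush [(array([120., 226.,  41.,  62.]), 0.9), (array([303., 200., 200., 134.]), 0.31)]
peg_tub [(array([346., 160.,  33.,  27.]), 0.62), (array([336., 211.,  12.,   2.]), 0.23)]
token_tin [(array([306., 167.,  19.,  23.]), 0.8)]
```

```bash
python3 -c "
import cv2;i=cv2.imread('pics/top.png');cv2.imwrite('pics/topc.png',cv2.resize(i[120:280,190:410],None,fx=3.6,fy=3.6,interpolation=cv2.INTER_CUBIC))"
```

```text
(no output)
```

View pics/topc.png

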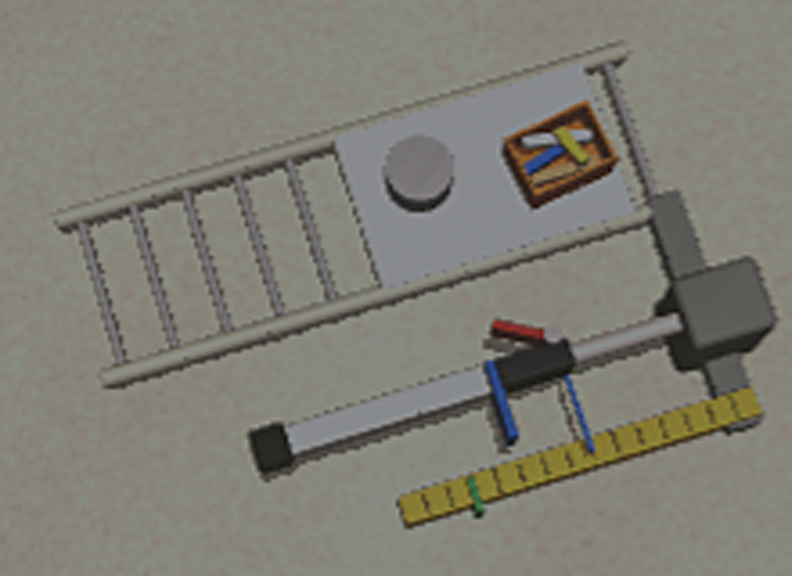

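View pics/scene.png

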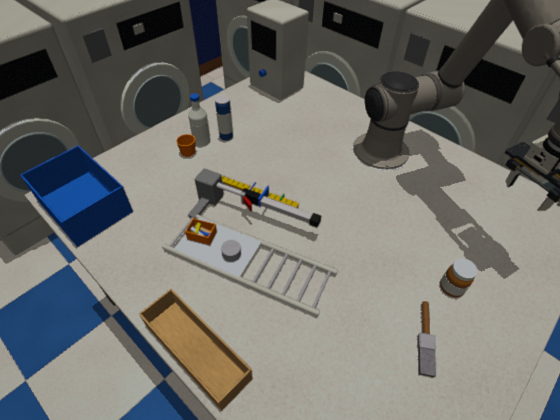

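The top crop shows the leg at a slight yaw with the foot to the left (+y). In crop pixels the flange is at (490,365)-(515,440), the pointer tip at (590,450), the green clip at (475,495) and the open red lever at (520,330). Next I'll fit the rack pose.

```bash
cat >> h.py <<'E'
# model pts in rack frame: (x,y rel. leg-home flange y0)
def fit(c,obs,x0):
    # params: ox,oy (leg origin at home, world), yaw(rack), all world mm ; obs: (X model(leg frame),u,v)
    from scipy.optimize import least_squares
    def f(p):
        R=Ro.from_euler('z',p[2]).as_matrix()
        W=[R@np.array(m)+[p[0],p[1],75] for m,_ in obs]
        return (proj(c,W)-np.array([q for _,q in obs])).ravel()
    return least_squares(f,x0,loss='soft_l1')
E
python3 - <<'E'
from h import *
c=bot.capture('top')
P=lambda x,y:(190+(x+.5)/3.6-.5,120+(y+.5)/3.6-.5)
obs=[((-74,-55,-15),P(591,450)),((-52,4,20),P(514,436)),((12,4,20),P(489,364)),((-12,-60,20),P(575,364)),((12,-60,20),P(566,340)),
((-12,200,12),P(264,472)),((12,200,12),P(250,432))]
s=fit(c,obs,[600,0,.2]);print(s.x,np.round(s.fun.reshape(-1,2),1).tolist())
p=s.x;R=Ro.from_euler('z',p[2]).as_matrix()
for u in [(475,495),(470,480),(480,512)]:
    m=R.T@(atz(c,*P(*u),38)-[p[0],p[1],75]);print('mark in leg frame',m,'travel',m[1]+55)
for u in [(494,326)]:
    m=R.T@(atz(c,*P(*u),91)-[p[0],p[1],75]);print('lever tip',m)
o=bot.get_obs();T=Ro.from_euler('xyz',o['tcp_rot']).as_matrix();print(T)
E
```

```text
[ 556.65733317 -101.70378094   82.0003328 ] [[0.4, -0.0], [0.4, 0.8], [-0.1, -0.7], [0.6, 0.4], [0.2, -1.0], [-1.9, -0.8], [-0.6, 2.1]]
mark in leg frame [-77.02173015  41.90384368 -37.        ] travel 96.9038436788971
mark in leg frame [-64.43684266  41.85330227 -37.        ] travel 96.85330226958439
mark in leg frame [-91.06986625  42.46329469 -37.        ] travel 97.46329469199586
lever tip [38.17253534 -9.42499166 16.        ]
[[-9.56568509e-01  2.91507600e-01  8.15628789e-05]
 [ 2.91507608e-01  9.56568503e-01  1.17329736e-04]
 [-4.38179711e-05  1.36010131e-04 -9.99999990e-01]]
```

Call:
step_arm(
  deltas=[
    [-29,-24,1,0,0,0],
    [-58,-48,2,0,0,0],
    [-88,-72,3,0,0,0],
    [-117,-96,4,0,0,0],
    [-147,-120,5,0,0,0],
  ],
  fingers=91.8,
)

```text
time: 1.22
tool_pos: [259.1, 343.2, 246.8]
tcp_rot: [3.141, 0.0, 2.847]
contact_force: [1.2, -0.4, -1.0]
grip_width: 91.8
```

Call:
step_arm(
  deltas=[
    [-29,-24,1,0,0,0],
    [-58,-48,2,0,0,0],
    [-88,-72,3,0,0,0],
    [-117,-96,4,0,0,0],
    [-147,-120,5,0,0,0],
  ],
)

```text
time: 1.63
tool_pos: [364.9, 185.3, 242.0]
tcp_rot: [3.141, 0.001, 2.846]
contact_force: [0.8, 0.6, 0.3]
grip_width: 92.1
```

Call:
step_arm(
  deltas=[
    [-29,-24,1,0,0,0],
    [-58,-48,2,0,0,0],
    [-88,-72,3,0,0,0],
    [-117,-96,4,0,0,0],
    [-147,-120,5,0,0,0],
  ],
)

```text
time: 2.05
tool_pos: [470.6, 27.5, 236.9]
tcp_rot: [3.141, 0.0, 2.845]
contact_force: [1.0, 0.5, 0.8]
grip_width: 92.2
```

Call:
step_arm(
  deltas=[
    [-29,-24,1,0,0,0.1],
    [-58,-48,2,0,0,0.2],
    [-88,-72,3,0,0,0.3],
    [-117,-96,4,0,0,0.4],
    [-142,-115,5,0,0,0.5],
  ],
)

```text
time: 2.47
tool_pos: [573.2, -124.7, 231.5]
tcp_rot: [-3.142, 0.0, 2.34]
contact_force: [0.1, 0.5, 0.5]
grip_width: 91.7
```

Call:
step_arm(
  deltas=[
    [0,0,0,0,0,0.1],
    [0,0,0,0,0,0.2],
    [0,0,0,0,0,0.3],
    [0,0,0,0,0,0.4],
    [0,0,0,0,0,0.456],
  ],
)

```text
time: 2.88
tool_pos: [572.3, -122.2, 231.5]
tcp_rot: [-3.142, -0.0, 1.884]
contact_force: [0.7, -0.1, 0.8]
grip_width: 91.9
```

Run:
```python
from h import *
c=bot.capture('wrist')
p=[556.66,-101.7,.319];R=Ro.from_euler('z',p[2]).as_matrix()
im=cv2.cvtColor(c['color'],cv2.COLOR_RGB2BGR)
cv2.imwrite('pics/w1.png',cv2.resize(im,(784,588)))
m=[(-74,-55,-15),(-52,0,20),(12,0,20),(-12,-60,20),(12,-60,20),(-72,42,-37),(12,200,12)]
print(np.round(proj(c,[R@np.array(k)+[p[0],p[1],75] for k in m])*1.4))
```

```text
[[289. 320.]
 [303. 261.]
 [398. 260.]
 [365. 343.]
 [399. 343.]
 [289. 192.]
 [398. -92.]]
```

View pics/w1.png

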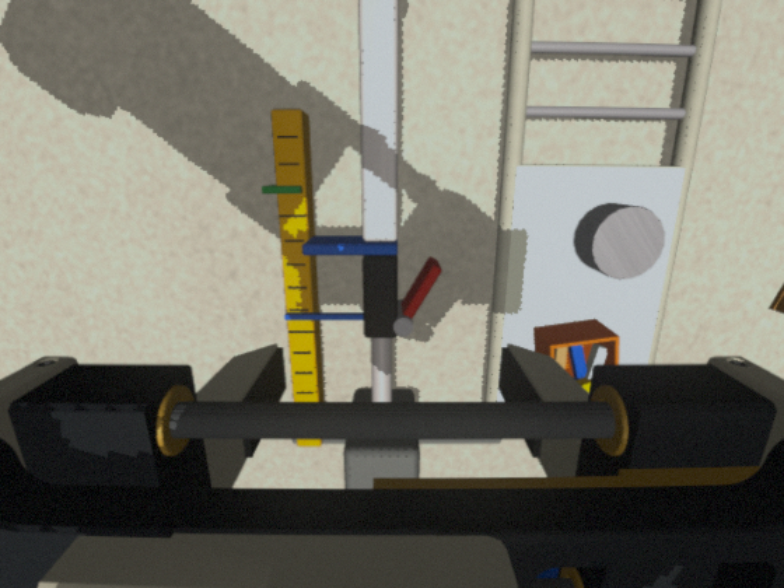

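Wrist view (784 px wide): pointer tip (286,316), clip centre (282,188.5), flange inner edge about row 254, collar rear edge at row 336, lever tip (434,264). I'll refit with these.

Run:
```python
from h import *
c=bot.capture('wrist')
P=lambda x,y:((x+.5)/1.4-.5,(y+.5)/1.4-.5)
obs=[((-74,-55,-15),P(286,316.5)),((-52,0,20),P(303,253.5)),((12,0,20),P(397,255)),((-12,-60,20),P(364,336)),((12,-60,20),P(397,336))]
s=fit(c,obs,[556,-101,.32]);print(s.x,np.round(s.fun.reshape(-1,2),1).tolist())
p=s.x;R=Ro.from_euler('z',p[2]).as_matrix()
m=R.T@(atz(c,*P(282,188.5),38)-[p[0],p[1],75]);print('mark',m,'travel',m[1]+55)
m=R.T@(atz(c,*P(437,262),91)-[p[0],p[1],75]);print('levertip',m)
o=bot.get_obs();T=Ro.from_euler('xyz',o['tcp_rot']).as_matrix()
print('tcp in leg',R.T@(o['tool_pos']-[p[0],p[1],75]), 'yaw err',o['tcp_rot'][2]-np.pi/2-p[2])
```

```text
[ 5.54463907e+02 -9.75100916e+01  3.15272506e-01] [[1.1, -1.4], [-1.2, 0.2], [0.3, -1.1], [-0.4, 0.9], [0.2, 0.9]]
mark [-76.43404944  40.36671283 -37.        ] travel 95.36671282800108
levertip [38.9546779  -6.72502398 16.        ]
tcp in leg [  9.26995    -28.93975917 156.62141909] yaw err 0.0032006596262173503
```

Call:
step_arm(
  deltas=[
    [0,0,35,0,0,0],
    [0,0,70,0,0,0],
    [0,0,105,0,0,0],
    [0,0,135,0,0,0],
    [0,0,153,0,0,0],
  ],
)

```text
time: 3.4
tool_pos: [570.6, -121.5, 75.3]
tcp_rot: [-3.138, -0.003, 1.892]
contact_force: [0.6, -0.5, 0.2]
grip_width: 92.0
```

Call:
step_arm(
  deltas=[
    [4,0,0,0,0,0],
    [8,0,0,0,0,0],
    [12,0,0,0,0,0],
    [15,0,0,0,0,0],
    [15,0,0,0,0,0],
  ],
)

```text
time: 3.82
tool_pos: [568.2, -107.3, 80.4]
tcp_rot: [3.139, 0.002, 1.891]
contact_force: [-0.1, 1.1, 0.0]
grip_width: 92.3
```

Call:
step_arm(
  deltas=[
    [4,0,0,0,0,0],
    [8,0,0,0,0,0],
    [14,0,0,0,0,0],
    [22,0,0,0,0,0],
    [30,0,0,0,0,0],
  ],
)

```text
time: 4.23
tool_pos: [558.9, -79.4, 79.5]
tcp_rot: [3.139, 0.002, 1.89]
contact_force: [2.8, -4.5, 2.8]
grip_width: 92.0
```

Call:
step_arm(
  deltas=[
    [10,0,0,0,0,0],
    [20,0,0,0,0,0],
    [30,0,0,0,0,0],
    [38,0,0,0,0,0],
    [42,0,0,0,0,0],
  ],
)

```text
time: 4.65
tool_pos: [545.5, -38.6, 79.3]
tcp_rot: [3.14, 0.001, 1.891]
contact_force: [3.6, -4.2, 2.8]
grip_width: 91.5
```

Call:
step_arm(
  deltas=[
    [0,0,0,0,0,0],
    [0,0,0,0,0,0],
  ],
)

```text
time: 4.82
tool_pos: [545.1, -39.1, 78.9]
tcp_rot: [3.141, 0.0, 1.89]
contact_force: [2.9, -2.7, 2.0]
grip_width: 92.1
```

Run:
```python
from h import *
c=bot.capture('wrist');save(c,'w2r.png')
im=cv2.cvtColor(c['color'],cv2.COLOR_RGB2BGR)
cv2.imwrite('pics/w2.png',cv2.resize(im,(784,588)))
c=bot.capture('top');save(c,'t2r.png')
i=cv2.cvtColor(c['color'],cv2.COLOR_RGB2BGR)
cv2.imwrite('pics/t2.png',cv2.resize(i[200:280,260:370],None,fx=7,fy=7,interpolation=cv2.INTER_CUBIC))
```

```text
(no output)
```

View pics/w2.png

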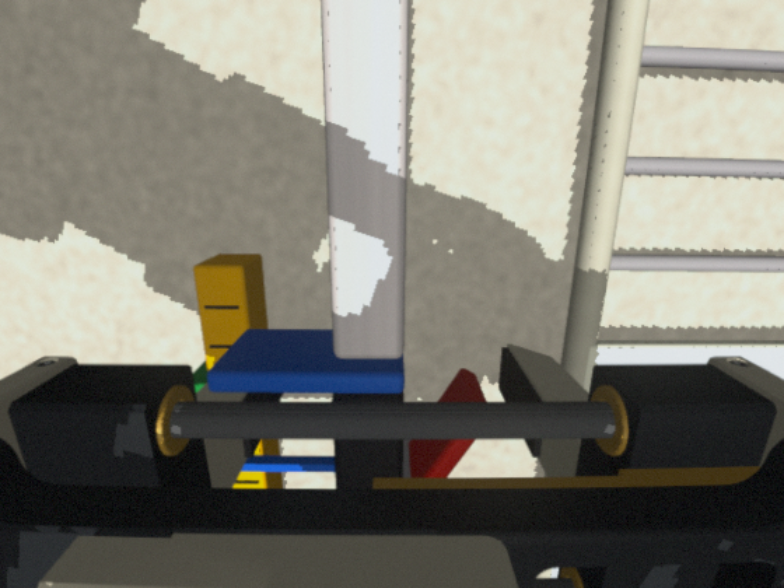

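Wrist view: the finger is behind the blue flange, the lever is still open and clear of the right finger, and the clip edge shows at (200,378). I'll check whether the top view still shows both pointer and clip.

View pics/t2.png

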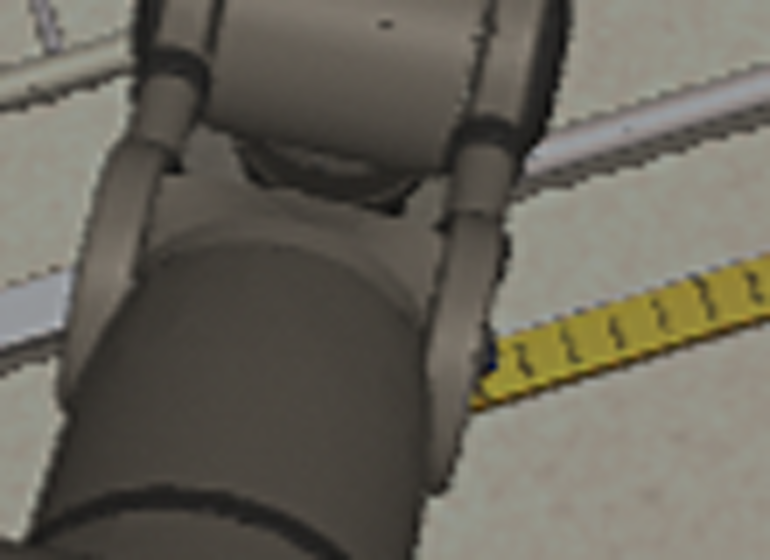

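The top view is blocked by the arm. I'll try the scene view for the pointer and clip.

Run:
```python
from h import *
c=bot.capture('scene');save(c,'s2r.png')
i=cv2.imread('pics/s2r.png');j=cv2.imread('pics/scene.png')
f=lambda i:cv2.resize(i[160:240,190:330],None,fx=5.5,fy=3.6*5.5/3.6,interpolation=cv2.INTER_CUBIC)[:300] 
g=lambda i:cv2.resize(i[170:225,190:330],(770,302),interpolation=cv2.INTER_CUBIC)
cv2.imwrite('pics/s2.png',np.vstack([g(j)[:298],g(i)[:298]]))
p=[554.46,-97.51,.3153];R=Ro.from_euler('z',p[2]).as_matrix()
Q=lambda m,t:proj(c,[R@(np.array(m)+[0,t,0])+[p[0],p[1],75]])[0]
for n,m,t in [('foot top far',(12,200,12),0),('foot now',(12,200,12),68),('clip',(-72,40.4,-37),0),('ptr0',(-74,-55,-15),0),('ptr68',(-74,-55,-15),68)]: print(n,np.round((Q(m,t)-[190,170])*5.5,1))
```

```text
foot top far [710.6 285.9]
foot now [831.8 329.6]
clip [502.4 148.9]
ptr0 [359.4  70.6]
ptr68 [462.3 106.3]
```

View pics/s2.png

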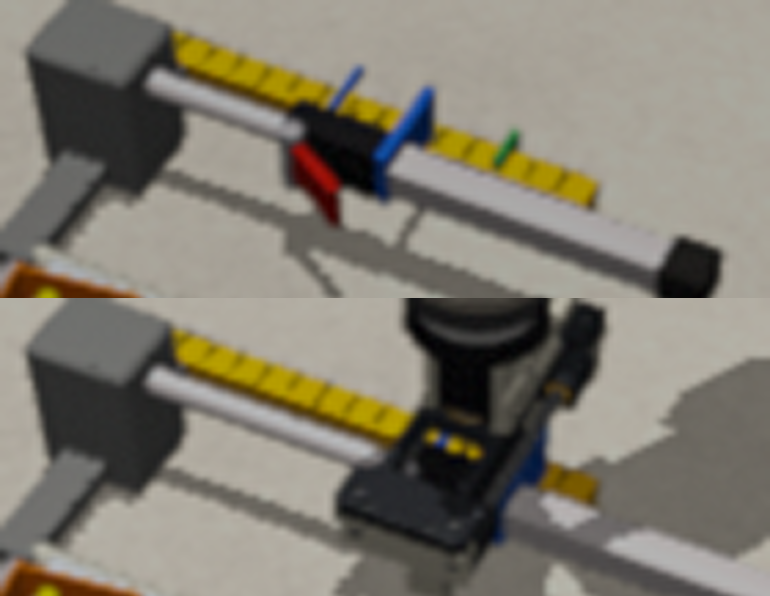

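Top half (before the draw): pointer tip (360,70) matches the prediction, and the clip centre is at (508,148), about 3 mm further out than the wrist estimate. Bottom half: the leg is drawn and the flange top corner is at about (545,130). The travel needed is therefore about 97 mm. Now I'll measure the current travel.

Run:
```python
from h import *
from scipy.optimize import least_squares
c=bot.capture('scene');w=bot.capture('wrist')
p=[554.46,-97.51,.3153];R=Ro.from_euler('z',p[2]).as_matrix()
W=lambda m,t:R@(np.array(m)+[0,t,0])+[p[0],p[1],75]
for t in (0,64,68,72): print('scene flange corner',t,np.round((proj(c,[W((-52,y,20),t) for y in(0,8)])-[190,170])*5.5,1).tolist())
for t in (64,68,72): print('wrist',t,np.round(1.4*proj(w,[W(m,t) for m in [(-52,8,20),(12,8,20),(-52,0,20),(12,0,20),(-30,-55,-15)]]),0).tolist())
o=bot.get_obs();print('tcp',R.T@(o['tool_pos']-[p[0],p[1],75]))
# foot patch in scene
a=cv2.imread('pics/scene.png');b=cv2.imread('pics/s2r.png')
T=a[211:227,308:324];S=b[205:250,320:370]
r=cv2.matchTemplate(cv2.resize(S,None,fx=8,fy=8,interpolation=2),cv2.resize(T,None,fx=8,fy=8,interpolation=2),cv2.TM_CCOEFF_NORMED)
_,v,_,l=cv2.minMaxLoc(r);d=np.array(l)/8+[320,205]-[308,211]
print('foot shift',d,v,[np.round(proj(c,[W((0,190,0),t)])[0]-proj(c,[W((0,190,0),0)])[0],1).tolist() for t in (64,68,72,76)])
```

```text
scene flange corner 0 [[425.4, 81.2], [438.0, 85.6]]
scene flange corner 64 [[527.5, 116.5], [540.5, 121.0]]
scene flange corner 68 [[534.0, 118.8], [547.0, 123.2]]
scene flange corner 72 [[540.5, 121.0], [553.5, 125.5]]
wrist 64 [[205.0, 388.0], [405.0, 390.0], [208.0, 410.0], [404.0, 411.0], [307.0, 474.0]]
wrist 68 [[203.0, 377.0], [405.0, 378.0], [207.0, 399.0], [404.0, 401.0], [306.0, 467.0]]
wrist 72 [[202.0, 366.0], [405.0, 367.0], [205.0, 388.0], [405.0, 390.0], [306.0, 460.0]]
tcp [ 8.90102959 57.88250013  3.61817028]
foot shift [22.75  8.  ] 0.9249337911605835 [[20.4, 7.3], [21.6, 7.8], [22.9, 8.2], [24.2, 8.7]]
```

Call:
step_arm(
  deltas=[
    [7,0,0,0,0,0],
    [14,0,0,0,0,0],
    [21,0,0,0,0,0],
    [25,0,0,0,0,0],
    [26.5,0,0,0,0,0],
  ],
)

```text
time: 5.48
tool_pos: [536.8, -14.3, 78.6]
tcp_rot: [3.141, 0.001, 1.89]
contact_force: [3.8, -4.7, -0.3]
grip_width: 91.6
```

Call:
step_arm(
  deltas=[
    [0,0,0,0,0,0],
    [0,0,0,0,0,0],
    [0,0,0,0,0,0],
  ],
)

```text
time: 5.73
tool_pos: [536.8, -14.5, 78.7]
tcp_rot: [3.141, 0.0, 1.889]
contact_force: [4.3, -2.8, 0.4]
grip_width: 91.7
```

Run:
```python
from h import *
c=bot.capture('scene');save(c,'s3r.png');w=bot.capture('wrist')
p=[554.46,-97.51,.3153];R=Ro.from_euler('z',p[2]).as_matrix()
W=lambda m,t:R@(np.array(m)+[0,t,0])+[p[0],p[1],75]
o=bot.get_obs();print('tcp',R.T@(o['tool_pos']-[p[0],p[1],75]),o['contact_force'])
a=cv2.imread('pics/scene.png');b=cv2.imread('pics/s3r.png')
T=a[211:227,308:324];S=b[210:255,325:375]
r=cv2.matchTemplate(cv2.resize(S,None,fx=8,fy=8,interpolation=2),cv2.resize(T,None,fx=8,fy=8,interpolation=2),cv2.TM_CCOEFF_NORMED)
_,v,_,l=cv2.minMaxLoc(r);d=np.array(l)/8+[325,210]-[308,211]
print('foot shift',d,v,[np.round(proj(c,[W((0,190,0),t)])[0]-proj(c,[W((0,190,0),0)])[0],1).tolist() for t in (92,96,100)])
i=cv2.cvtColor(w['color'],cv2.COLOR_RGB2BGR)
A=cv2.resize(b[185:240,250:350],(700,385),interpolation=2)
B=cv2.resize(i[225:365,130:385],(382,210))
cv2.imwrite('pics/c3.png',np.vstack([A,np.hstack([B,np.zeros((210,318,3),np.uint8)])]))
for t in (92,96,100): print(t,'wrist(crop)',np.round(1.5*(proj(w,[W(m,t) for m in [(-52,8,20),(-52,0,20),(-30,-55,-15)]]) -[130,225]),0).tolist())
```

```text
tcp [ 8.97043073 84.41477814  3.65596017] [ 4.52323889 -3.36488235 -0.64585403]
foot shift [31.25  11.125] 0.9158522486686707 [[29.4, 10.6], [30.7, 11.1], [32.1, 11.5]]
92 wrist(crop) [[24.0, 74.0], [28.0, 98.0], [133.0, 168.0]]
96 wrist(crop) [[22.0, 62.0], [26.0, 86.0], [133.0, 160.0]]
100 wrist(crop) [[20.0, 50.0], [24.0, 74.0], [132.0, 152.0]]
```

View pics/c3.png

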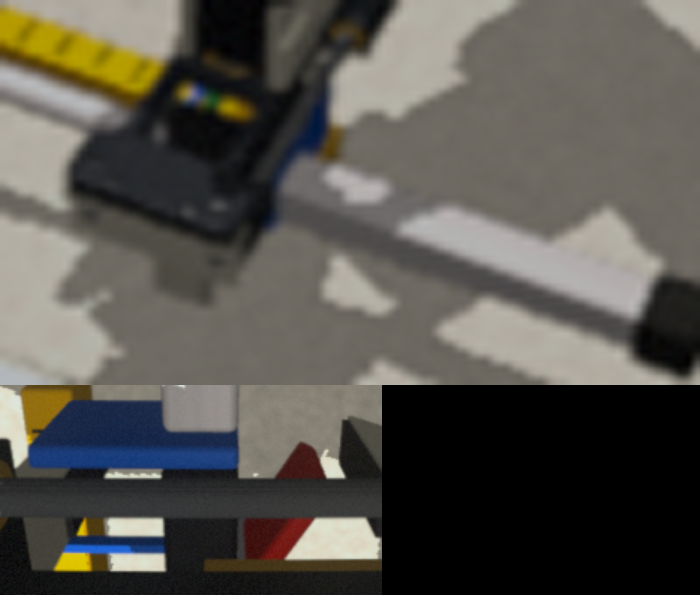

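Scene crop: through the gap in the gripper the blue pointer shows at about (190,98), next to the green clip at about (207,100). Foot shift and flange edge both give a travel of about 97.7 mm. I'll zoom in on that window and compare it with predictions.

Run:
```python
from h import *
c=bot.capture('scene')
p=[554.46,-97.51,.3153];R=Ro.from_euler('z',p[2]).as_matrix()
W=lambda m,t:R@(np.array(m)+[0,t,0])+[p[0],p[1],75]
f=lambda q:np.round((q-[270,192])*20+10,0).tolist()
for t in (93,97,101): print(t,'ptr x=-74,-60,-40',f(proj(c,[W((x,-55,-13),t) for x in(-74,-60,-40)])))
print('clip',f(proj(c,[W((x,40.4+2.5,-37),0) for x in(-87,-72,-57)])))
b=cv2.cvtColor(c['color'],cv2.COLOR_RGB2BGR)
cv2.imwrite('pics/c4.png',cv2.convertScaleAbs(cv2.resize(b[192:208,270:294],None,fx=20,fy=20,interpolation=cv2.INTER_NEAREST),alpha=1.5))
```

```text
93 ptr x=-74,-60,-40 [[231.0, -3.0], [195.0, 53.0], [141.0, 136.0]]
97 ptr x=-74,-60,-40 [[254.0, 4.0], [217.0, 61.0], [164.0, 144.0]]
101 ptr x=-74,-60,-40 [[277.0, 12.0], [240.0, 69.0], [187.0, 152.0]]
clip [[289.0, 56.0], [251.0, 116.0], [212.0, 178.0]]
```

View pics/c4.png

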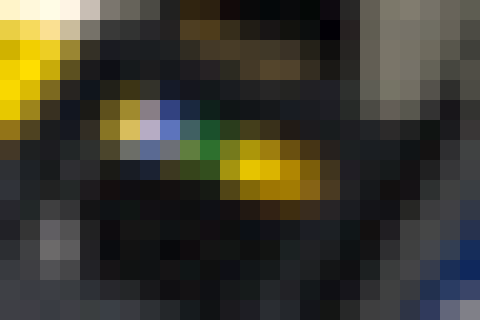

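All the estimates put the pointer within about 2.5 mm of the clip, most likely about 1 mm too far. I'll ease back 1 mm, pause, centre the jaws, then close in stages.

Call:
step_arm(
  deltas=[
    [-1,0,0,0,0,0],
    [-1,-2,0,0,0,0],
    [-1,-4.5,0,0,0,0],
    [-1,-4.5,0,0,0,0],
    [-1,-4.5,0,0,0,0],
  ],
)

```text
time: 6.3
tool_pos: [532.4, -17.0, 78.6]
tcp_rot: [-3.141, 0.0, 1.89]
contact_force: [2.8, -4.0, 0.9]
grip_width: 91.2
```

Call:
step_arm(
  deltas=[
    [0,0,0,0,0,0],
    [0,0,0,0,0,0],
    [0,0,0,0,0,0],
    [0,0,0,0,0,0],
    [0,0,0,0,0,0],
  ],
  fingers=60,
)

```text
time: 6.72
tool_pos: [531.2, -17.0, 78.2]
tcp_rot: [-3.138, -0.001, 1.89]
contact_force: [-0.1, -6.0, -0.3]
grip_width: 63.3
```

Call:
step_arm(
  deltas=[
    [0,0,0,0,0,0],
    [0,0,0,0,0,0],
    [0,0,0,0,0,0],
    [0,0,0,0,0,0],
    [0,0,0,0,0,0],
  ],
  fingers=40,
)

```text
time: 7.13
tool_pos: [531.1, -17.1, 78.2]
tcp_rot: [-3.138, -0.001, 1.89]
contact_force: [-0.9, -5.1, -0.5]
grip_width: 40.4
```

Call:
step_arm(
  deltas=[
    [0,0,0,0,0,0],
    [0,0,0,0,0,0],
    [0,0,0,0,0,0],
    [0,0,0,0,0,0],
    [0,0,0,0,0,0],
  ],
  fingers=15,
)

```text
time: 7.55
tool_pos: [532.9, -16.7, 78.4]
tcp_rot: [3.141, 0.0, 1.89]
contact_force: [4.3, -3.1, -3.4]
grip_width: 30.8
```

Call:
step_arm(
  deltas=[
    [0,0,0,0,0,0],
    [0,0,0,0,0,0],
    [0,0,0,0,0,0],
    [0,0,0,0,0,0],
    [0,0,0,0,0,0],
  ],
)

```text
time: 7.97
tool_pos: [532.9, -16.7, 78.4]
tcp_rot: [3.141, 0.0, 1.89]
contact_force: [5.2, -4.3, -2.9]
grip_width: 30.9
```

Run:
```python
from h import *
c=bot.capture('scene');save(c,'s5r.png');w=bot.capture('wrist')
p=[554.46,-97.51,.3153];R=Ro.from_euler('z',p[2]).as_matrix()
W=lambda m,t:R@(np.array(m)+[0,t,0])+[p[0],p[1],75]
o=bot.get_obs();print('tcp',R.T@(o['tool_pos']-[p[0],p[1],75]),o['contact_force'],o['grip_width'])
a=cv2.imread('pics/scene.png');b=cv2.imread('pics/s5r.png')
T=a[211:227,308:324];S=b[210:255,325:375]
r=cv2.matchTemplate(cv2.resize(S,None,fx=8,fy=8,interpolation=2),cv2.resize(T,None,fx=8,fy=8,interpolation=2),cv2.TM_CCOEFF_NORMED)
_,v,_,l=cv2.minMaxLoc(r);d=np.array(l)/8+[325,210]-[308,211]
print('foot shift',d,v)
i=cv2.cvtColor(w['color'],cv2.COLOR_RGB2BGR)
B=cv2.resize(i[225:365,130:385],(765,420))
A=cv2.convertScaleAbs(cv2.resize(b[190:208,265:298],None,fx=10,fy=10,interpolation=0),alpha=1.5)
A=cv2.copyMakeBorder(A,0,0,0,765-330,0)
cv2.imwrite('pics/c5.png',np.vstack([B,A]))
for t in (92,96,100): print(t,'wrist(crop)',np.round(3*(proj(w,[W(m,t) for m in [(-52,8,20),(-52,0,20),(-30,-55,-15)]]) -[130,225]),0).tolist())
```

```text
tcp [ 4.56677901 83.48104112  3.36634382] [ 5.83515517 -2.90753922 -2.57119814] 31.196895926282867
foot shift [31.    11.125] 0.9232065677642822
92 wrist(crop) [[76.0, 144.0], [82.0, 191.0], [287.0, 333.0]]
96 wrist(crop) [[72.0, 120.0], [79.0, 168.0], [286.0, 317.0]]
100 wrist(crop) [[69.0, 95.0], [76.0, 144.0], [285.0, 301.0]]
```

View pics/c5.png

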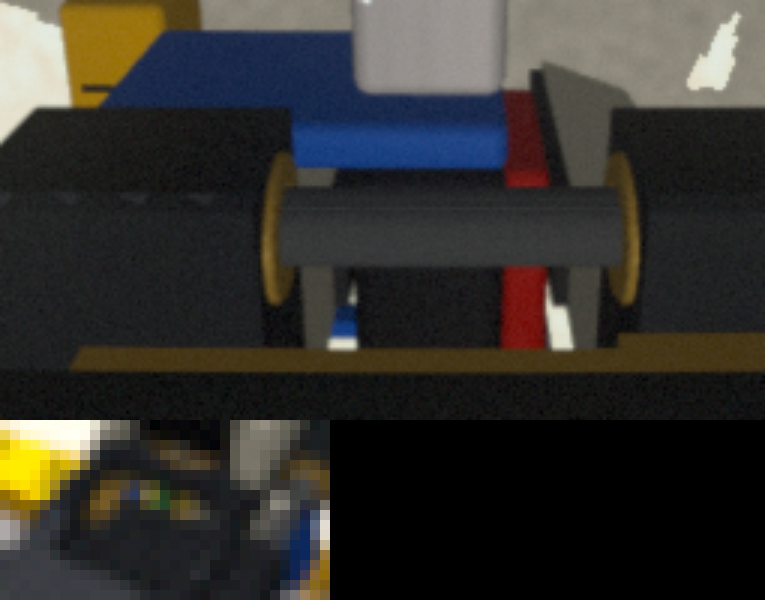

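Wrist crop: the red lever is flat along the collar, the jaws are closed at 31 mm, and the flange's inner edge is at row 166, giving a travel of about 96.3 mm. The foot shift gives about 97 mm against the 97 wanted. In the scene window, pointer (135,493) and clip (163,495) are 2.8 px apart, and level would be about 3.1 px. Everything is within tolerance, so I'm handing in.

```bash
python3 -c "
from plant import bot
print(bot.close_job())"
```

```text
the job is handed in; nothing more can be done
None
```

I drew the leg out about 97 mm by its flange with the lever open and paused at the clip. Then I centred the jaws and closed them, which pressed the red lever shut. I handed the job in at about 8 s, with the leg still held; no verdict came back.

- **Pointer at the clip:** the last checks put the travel at 96.3 mm (flange edge, wrist camera) and about 97 mm (foot shift, scene camera). The wanted travel is about 97 mm. Seen directly through the gripper, the pointer and clip were level to within about 1 mm.
- **Lever and grip:** the wrist picture showed the lever flat on the collar. The jaws stopped at about 31 mm on the 32 mm wide collar and lever.
- **Disagreements:** before the draw, the wanted travel came out between 95.4 and 98.5 mm depending on the camera. Just before closing, the pointer bar in the wrist picture read about 95 mm, while the flange edge and foot shift read 97.7 mm. I eased back 1 mm; all of this is inside the 5 mm allowance.
- **Not checked:** I did not re-measure the clip or the other things on the table at the end. The clip looked unmoved to within about 0.6 pixel when I compared it just before closing. The arm and fingers were planned to stay clear of everything else.

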